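Put the soap away in the child-safe chest

ROBOT

A 6-joint arm with a two-finger parallel gripper is mounted at the origin on a cart in front of the work surface, level with it; the furniture and walls round the work are solid. World frame = base frame: x ahead of the robot, y to its left, z up, the work surface at z = 0. Lengths are in m, angles in rad, forces in N, time in s.
With the tool pointing down it reaches from about 0.2 to 0.875 m from the base axis. Payload 3.4 kg.
Tool frame: the origin (TCP) lies between the finger pads; the fingertips stand 8 mm ahead of it and the grasp point (between the pads) lies 11 mm behind it (tip_reach is the distance from the TCP to the fingertips, in m); z points along the fingers, y is the line along which they close (so a half turn about z gives the same grasp; the last joint's range is limited). The gripper opens to 94 mm and grips with 3 to 60 N. Pads are 16 mm wide; open, the fingers measure 119 mm over their backs; the gripper's body (75 mm by 177 mm) begins 78 mm behind the grasp point.
Start: joints at [-1.288, 0.276, 1.505, -0, 1.361, -0.121], TCP at [0.226, -0.529, 0.213] pointing down, gripper open.
Joint ranges: [-2.89, 2.89], [-0.75, 2.08], [0.22, 2.7], [-1.18, 4.32], [0.11, 2.71], [-2.7, 2.7]. Speed limits (rad/s): [2.57, 2.57, 3.14, 3.14, 3.14, 3.14].

INTERFACE

Orientations are given as a rotation vector (axis times angle).
In Python, from plant import observe, snapshot, job_done, tip_reach gives the robot as it stands.
- The arm moves only by the shell command python3 -m creep 'ROWS' [FORCE]. ROWS is JSON, a list of rows, each a list of 3 entries, a list of its own where there are three numbers: the opening, from 0 (shut) to 1 (fully open), then the shift along the tool's x, y, z in m, then the turn about the tool's z in degrees. A call has 1 to 8 rows; each row is the pose to reach, as a shift and turn from the pose commanded when the call began, along the tool's axes at that moment; what a row does not reach only later rows make up. A row lasts 1/10 s, in which the tool goes at most 50 mm and 8.59 degrees, less where a joint would pass 70% of its speed; a pose out of reach is approached as far as the arm can. A call with a gripper value outside its range is refused whole. The fingers move at their own pace and stop on an object; FORCE is the grip in N (left out, the last holds). Time passes only in rows, so rows that repeat a pose let the fingers close. It gives the time, the measured TCP pose, the force, the opening and the grip force at its end, in the units of the state.
- observe(): the state, without advancing time (a new reading comes with each control period).
- snapshot(name): name is "scene" or "top"; returns a dict with "pixels" (400x640x3 uint8, red, green, blue), "fovy" (degrees; the focal length in pixels is half the picture's height over the tangent of half this angle, whatever the lens; pixels are square), "cx", "cy" (the principal point, pixels), "cam_to_world" (4x4, takes a point from camera to world coordinates). Camera axes: x right, y up, looking along -z (the intrinsics and any distortion apply to the point x, -y, -z); pixel columns grow to the right and rows downward; lengths in m; the calibration is good to about 2 mm. A picture is of the moment at which its call begins. There is no depth.
- job_done(): hands the job in; it is judged then, once.
The state is a dict: "time_s": time; "qpos": joint angles; "qvel": joint speeds; "joint_efforts": joint torques, N m; "position": TCP position; "orientation": TCP orientation; "ft_force": force on the tool from outside, world axes, zero at the start; "torque": the same for the moment, N m; "width": finger opening in m; "grasp_force": force on a finger pad.
Only numpy, scipy, OpenCV 4.12 (cv2) and the standard library are available. Lean on these libraries where they do the work, as an engineer would, in place of code of your own. Each camera call takes 0.05 s, during which the arm holds its last target. There are 200 camera calls.

TASK

Stand the red soap carton upright on the floor of the open bay of the white child-safe chest, then slide the blue lid shut until it is fully home. Somewhere along its run the lid meets a hidden safety stop: there, and only there, it has to be lifted by its handle, carried over the stop and let down again before it will travel on. Do not force it: the stop breaks if it is pushed hard, at about 45 N. Let go of the lid and leave the other things where they stand.

Things in the scene. Friction and masses are not known exactly. Their poses are not given: they have to be found in the camera images.
- chest: white chest, 200 (x) x 310 (y) x 78 mm high, fixed; origin at the centre of its underside, z up. Its half at +y is an open bay; the half at -y is a closed deck, 50 mm high. Two grey rails, 22 mm wide and 78 mm high, run along y at x = -89 and +89 mm; the lid runs between them. A safety stop is hidden inside the rail at -x
- bay_floor (a point): centre of the floor of the chest's open bay, 4 mm above the worktop; axes as the chest. The bay is 155 (x) x 145 mm (y) inside; the lid's underside, when shut, is 50 mm above this floor
- lid_slide (a joint): travel of the lid along the chest's y, in m: 0 = fully shut over the bay (lid centre at chest y = +75 mm), grows towards chest -y; 0.14 = fully open over the deck. Friction 1 to 3 N. Closing, it is halted by the hidden stop at a value between 0.035 and 0.12, different each time. Carried over, it can be let down only 20 to 26 mm further on, then runs to 0, where it meets a firm end
- lid_lift (a joint): how far the lid is lifted straight up, in m: 0 = down; falls back by its own weight (3 N). The stop is a bump 7 mm high. The lid has only 2 mm of play upwards, except over the stop and for the last 6 mm of travel before touching it from either side: there it lifts 12 mm to a firm end; carried on lifted, it meets a wall 26 mm beyond where it was halted. It must be down again to go further
- lid_grip (a point): point in the lid's grey handle to grip, 84 mm above the worktop when the lid is down; axes as the chest. Lid: blue, 152 (x) x 150 (y) x 6 mm, its underside 30 mm below this point. Handle: upright grey bar in its middle, 64 mm along chest x, 20 mm thick along y (24 mm at the bead along its top), its top 20 mm above this point
- soap_box: red soap carton, 47 (x) x 64 (y) x 44 mm high, 0.11 kg, loose, upright on the worktop; origin at the centre of its underside
- wax_pot: round grey pot, 91 mm across, 44 mm high, bystander; origin at the centre of its underside
- dryer_sheets: white carton, 111 x 68 x 68 mm, bystander; origin at the centre of its underside
- bottle_navy: dark blue bottle with a red cap, 47 x 56 x 180 mm, bystander; origin at the centre of its underside
- stop_give (a joint): how far the hidden stop's bump is bent along the chest's y, in m, whichever way (+ when the closing lid pushes it); 0 = untouched. It is springy, 10 N per mm, and breaks at 4.5 mm (45 N). It does not tell where the stop sits
Things that resemble listed ones, but are neither listed nor needed, are in the scene too. What is shaped like the soap_box but grey is not meant.

How it is judged:
By the outcome, as a careful person would: the job done as asked, in the order asked, and still so for the second after the job is handed in, with the robot touching nothing.
It also fails if it takes over 59 s, if anything falls off the work surface, if the arm or the gripper's body presses on something with over 40 N, if the wrist force passes 120 N, or if a joint passes its speed limit or range.

## Working session

There is one attempt and no reset: what is moved stays moved. The work goes in short steps, Python scripts to look and compute and a shell command to move; the robot and the scene stay as the last step left them, time stands still between calls to the robot, and variables do not carry over. Pictures are saved under pics/ and viewed, at most 10 in all, crops included, and the job is handed in when it is done.

```bash
mkdir -p pics; ls
python3 - <<'E'
from plant import *
import cv2,numpy as np
for n in("scene","top"):
    s=snapshot(n); cv2.imwrite(f"pics/{n}0.png",s["pixels"][:,:,::-1]); print(n,{k:(np.round(v,4).tolist() if k=="cam_to_world" else v) for k,v in s.items() if k!="pixels"})
o=observe();print(o,tip_reach)
E
```

```text
pics
scene {'fovy': 45.71584731152298, 'cx': 316.7025746362772, 'cy': 194.28331024485388, 'cam_to_world': [[-0.6984, 0.3274, -0.6365, -0.4373], [-0.7154, -0.3455, 0.6073, 0.9831], [-0.021, 0.8795, 0.4755, 0.8353], [0.0, 0.0, 0.0, 1.0]]}
top {'fovy': 57.036388481021994, 'cx': 320.61753044197934, 'cy': 202.57674775993237, 'cam_to_world': [[-0.0194, 0.9903, -0.1378, 0.4182], [-0.9998, -0.0177, 0.0135, 0.0265], [0.0109, 0.1381, 0.9904, 1.1322], [0.0, 0.0, 0.0, 1.0]]}
{'time_s': 0.1, 'qpos': array([-1.28798075e+00,  2.76521765e-01,  1.50595110e+00,  1.04339978e-06,
        1.36069228e+00, -1.21011531e-01]), 'qvel': array([ 0.00139091, -0.00139295, -0.00312679,  0.00176132,  0.00012524,
        0.00086634]), 'joint_efforts': array([ 2.27292156e-03, -4.05453873e+01, -2.37780672e+01,  7.03281490e-02,
        2.98546592e-02, -4.68561007e-05]), 'position': array([ 0.22579853, -0.5283011 ,  0.21271901]), 'orientation': array([-3.07623448e+00, -6.29714062e-01,  1.97919018e-04]), 'ft_force': array([0.24363725, 0.14904282, 0.01749641]), 'torque': array([ 0.03268754, -0.00714246, -0.01822883]), 'grasp_force': 0.0, 'width': 0.09398136461900525} 0.008
```

View pics/scene0.png

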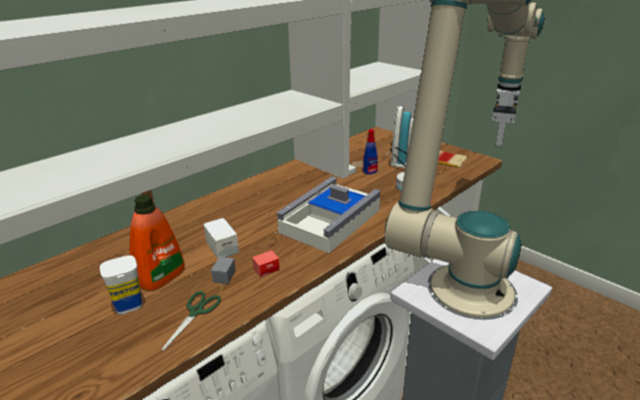

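View pics/top0.png

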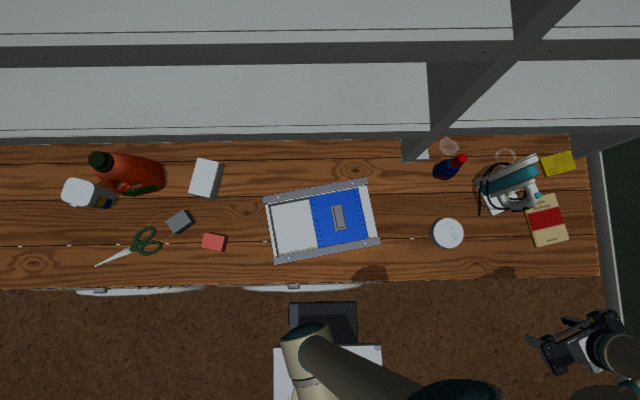

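The scene has two small cartons of this shape: a red one at top (213,242) / scene (266,263), and a grey one at top (180,221) / scene (223,270). The red one is meant, because grey is explicitly excluded. The chest is at top (322,222), with its bay to the left (+y) and the blue lid on the right. Next I'll fit the silhouettes and confirm in an enlarged crop.

```bash
cat > h.py <<'E'
import cv2,numpy as np
from scipy.optimize import minimize
def proj(s,P):
    M=np.linalg.inv(s["cam_to_world"]); P=np.atleast_2d(P); c=P@M[:3,:3].T+M[:3,3]
    f=200/np.tan(np.radians(s["fovy"]/2))
    return np.c_[s["cx"]+f*c[:,0]/-c[:,2], s["cy"]-f*c[:,1]/-c[:,2]]
def unproj(s,uv,z):
    f=200/np.tan(np.radians(s["fovy"]/2)); T=np.array(s["cam_to_world"])
    d=T[:3,:3]@np.array([(uv[0]-s["cx"])/f,-(uv[1]-s["cy"])/f,-1]); return T[:3,3]+d*(z-T[2,3])/d[2]
def box(p,dim,z0=0):
    a,b,h=np.array(dim)/[2,2,1]; c,s=np.cos(p[2]),np.sin(p[2])
    return np.array([[p[0]+c*x-s*y,p[1]+s*x+c*y,z0+z] for x in(-a,a) for y in(-b,b) for z in(0,h)])
def biggest(m,near):
    n,l,st,ce=cv2.connectedComponentsWithStats(m.astype(np.uint8)); 
    k=1+np.argmin([np.hypot(*(ce[i]-near))+(1e3 if st[i,4]<30 else 0) for i in range(1,n)]); return (l==k)
def fit(views,masks,dim,p0,K=8,z0=0):
    big=[]
    for s,m in zip(views,masks):
        c,_=cv2.findContours(cv2.resize(m.astype(np.uint8)*255,None,fx=K,fy=K,interpolation=cv2.INTER_LINEAR)//128,0,1)
        h=cv2.convexHull(np.vstack(c)); g=np.zeros((400*K,640*K),np.uint8); cv2.fillConvexPoly(g,h,1); big.append(g)
    def cost(p):
        t=0
        for s,g in zip(views,big):
            q=((proj(s,box(p,dim,z0))+.5)*K-.5); r=np.zeros_like(g)
            cv2.fillConvexPoly(r,cv2.convexHull(np.round(q).astype(np.int32)),1); t+=cv2.countNonZero(r^g)/cv2.countNonZero(g)
        return t
    p0=np.array(p0); r=minimize(cost,p0,method="Nelder-Mead",options=dict(initial_simplex=[p0,p0+[.015,0,0],p0+[0,.015,0],p0+[0,0,.15]],xatol=2e-4,fatol=1e-4,maxiter=120))
    return r.x,r.fun
E
cat > m.py <<'E'
from plant import *; from h import *
S=snapshot("scene");T=snapshot("top")
def hsv(s): return cv2.cvtColor(s["pixels"],cv2.COLOR_RGB2HSV).astype(int)
def red(s): h=hsv(s); return ((h[...,0]<6)|(h[...,0]>174))&(h[...,1]>150)&(h[...,2]>60)
def blue(s): h=hsv(s); return (abs(h[...,0]-112)<10)&(h[...,1]>150)
def chestm(s): h=hsv(s); m=(h[...,1]<70)|blue(s); return m
if __name__=="__main__":
    mr=[biggest(red(S),(266,263)),biggest(red(T),(213,242))]
    mc=[chestm(S),chestm(T)]
    w=np.zeros((400,640),bool);w[176:252,272:384]=1;mc[0]&=w
    w=np.zeros((400,640),bool);w[172:268,255:388]=1;mc[1]&=w
    mc=[biggest(m,c) for m,c in zip(mc,[(330,212),(322,222)])]
    for v in([0,1],[0],[1]):
        a=[[S,T][i] for i in v]
        p0=list(unproj(T,(213,242),.03)[:2]); print("soap",v,min((fit(a,[mr[i] for i in v],(.047,.064,.044),p0+[y]) for y in(-.2,.2,1.4,1.8)),key=lambda r:r[1]))
        p0=list(unproj(T,(322,222),.06)[:2]); print("chest",v,fit(a,[mc[i] for i in v],(.2,.31,.078),p0+[.15]))
    out=[]
    for s,(x,y),n,m in((T,(150,165),"t",mr[1]|mc[1]),(S,(200,165),"s",mr[0]|mc[0])):
        im=s["pixels"][y:y+110,x:x+240,::-1].copy(); im=cv2.resize(im,None,fx=3.3,fy=2.7*3.3/2.7*0.82,interpolation=cv2.INTER_CUBIC) if 0 else cv2.resize(im,None,fx=2.7,fy=2.7,interpolation=cv2.INTER_CUBIC)
        mm=cv2.resize(m[y:y+110,x:x+240].astype(np.uint8),None,fx=2.7,fy=2.7); c,_=cv2.findContours(mm,0,1); cv2.drawContours(im,c,-1,(0,255,0),1); out.append(im)
    cv2.imwrite("pics/crop1.png",np.vstack(out))
    b=biggest(blue(T),(330,220)); v,u=np.nonzero(b); print("blue",u.min(),u.max(),v.min(),v.max())
E
python3 m.py
```

```text
soap [0, 1] (array([ 0.46194893,  0.33156808, -0.14652722]), np.float64(7.489164982584563))
chest [0, 1] (array([0.51488598, 0.01357285, 0.17421358]), np.float64(0.032594660835982704))
soap [0] (array([ 0.45971025,  0.33480773, -0.44121464]), np.float64(0.26907601666906167))
chest [0] (array([0.51523967, 0.01526205, 0.17548844]), np.float64(0.011900476639690185))
soap [1] (array([0.44674364, 0.00646078, 0.17337987]), np.float64(6.271688432835821))
chest [1] (array([0.51548512, 0.01229006, 0.17096033]), np.float64(0.013873731198765867))
blue 309 367 188 247
```

View pics/crop1.png

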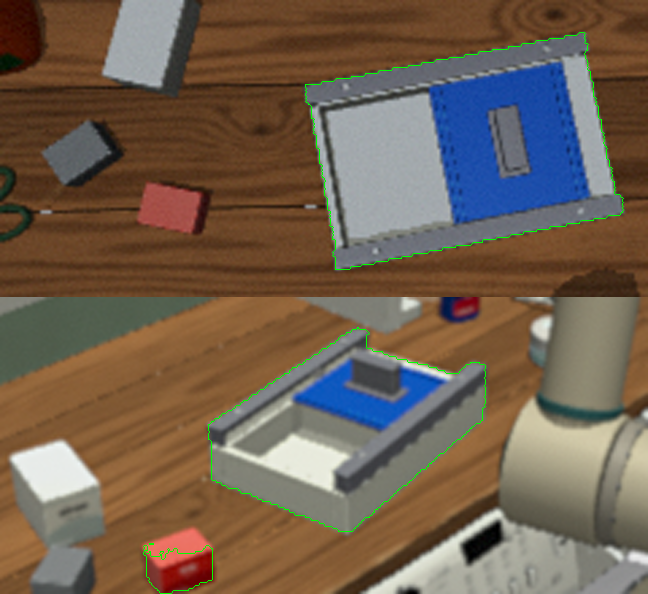

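The crop confirms the red carton at about (213,242) in top. The chest fit is good: its outline follows the rails. The red mask was too strict on the top face, so I'll refit with a looser one and work out the lid value and the moves.

```bash
cat > m2.py <<'E'
from m import *
from scipy.spatial.transform import Rotation as R
def red2(s): h=hsv(s); return ((h[...,0]<7)|(h[...,0]>172))&(h[...,1]>115)&(h[...,2]>50)
def win(m,c,r): w=np.zeros_like(m); w[c[1]-r:c[1]+r,c[0]-r:c[0]+r]=1; return biggest(m&w,c)
ms=[win(red2(S),(266,263),18),win(red2(T),(213,242),18)]
print([m.sum() for m in ms])
for v in([0,1],[0],[1]):
    p0=list(unproj(T,(213,242),.03)[:2]); print("soap",v,min((fit([[S,T][i] for i in v],[ms[i] for i in v],(.047,.064,.044),p0+[y]) for y in(-.2,.2,1.4,1.8)),key=lambda r:r[1]))
c=np.array([.5152,.0136]);a=.173;Rm=np.array([[np.cos(a),-np.sin(a)],[np.sin(a),np.cos(a)]])
b=biggest(blue(T),(330,220)); V,U=np.nonzero(b)
L=np.array([(unproj(T,(u,v),.06)[:2]-c)@Rm for u,v in zip(U,V)])
k=abs(L[:,0])<.05
print("lid y edges",np.percentile(L[k,1],[1,99]),"x",np.percentile(L[:,0],[1,99]))
h=hsv(T); w=np.zeros((400,640),bool); w[203:232,328:349]=1; g=biggest((h[...,1]<90)&w,(338,217)); V,U=np.nonzero(g)
G=np.array([(unproj(T,(u,v),.104)[:2]-c)@Rm for u,v in zip(U,V)]); print("handle",np.percentile(G,[3,50,97],axis=0))
o=observe(); print(R.from_rotvec(o["orientation"]).as_matrix().round(3),o["position"],o["time_s"])
E
python3 m2.py
```

```text
[np.int64(501), np.int64(371)]
soap [0, 1] (array([ 0.46126728,  0.3328495 , -0.2256817 ]), np.float64(0.15313180584697283))
soap [0] (array([ 0.46209706,  0.33287422, -0.30144076]), np.float64(0.0735188724319159))
soap [1] (array([ 0.46083869,  0.33257575, -0.20620047]), np.float64(0.064195846596938))
lid y edges [-0.12484037  0.01994091] x [-0.07426385  0.07316357]
handle [[-0.03743346 -0.06334396]
 [-0.00415716 -0.04878493]
 [ 0.02916243 -0.03417786]]
[[ 0.92   0.393 -0.   ]
 [ 0.393 -0.92   0.001]
 [ 0.    -0.001 -1.   ]] [ 0.22588052 -0.52861308  0.21317273] 0.3
```

```bash
cat > d.py <<'E'
# usage: d.py x y z alpha_deg -> tool shift (m) and turn (deg) from the measured pose
import sys,numpy as np
from plant import observe
from scipy.spatial.transform import Rotation as R
x,y,z,al=map(float,sys.argv[1:5]); o=observe(); M=R.from_rotvec(o["orientation"]).as_matrix()
a=np.degrees(np.arctan2(M[1,0],M[0,0])); print("shift",(M.T@(np.array([x,y,z])-o["position"])).round(4),"turn",round(a-al,2),"pos",o["position"].round(4),"alpha",round(a,2),"w",round(o["width"],4),"ft",o["ft_force"].round(1),"g",round(o["grasp_force"],1),"t",o["time_s"])
E
python3 -m creep '[[1,[0.555,-0.7,0],-54],[1,[0.555,-0.7,0],-54],[1,[0.555,-0.7,0],-54],[1,[0.555,-0.7,0],-54],[1,[0.555,-0.7,0],-54],[1,[0.555,-0.7,0],-54],[1,[0.555,-0.7,0],-54],[1,[0.555,-0.7,0],-54]]' 20
python3 d.py 0.461 0.3327 0.1 77.4
```

```text
time_s: 1.1
position: [0.3314, -0.1411, 0.2137]
orientation: [2.456, 1.958, 0.001]
ft_force: [1.2, 0.4, -0.1]
width: 0.094
grasp_force: 0.0
shift [0.4908 0.0206 0.1136] turn -0.28 pos [ 0.3314 -0.1411  0.2137] alpha 77.12 w 0.094 ft [ 1.2  0.4 -0.1] g 0.0 t 1.1
```

```bash
python3 -m creep '[[1,[0.46,0.02,0],0],[1,[0.46,0.02,0],0],[1,[0.46,0.02,0],0],[1,[0.46,0.02,0],0],[1,[0.46,0.02,0],0],[1,[0.46,0.02,0],0],[1,[0.46,0.02,0],0],[1,[0.46,0.02,0],0]]'
python3 -m creep '[[1,[0.04,0,0.03],0],[1,[0.04,0,0.06],0],[1,[0.04,0,0.06],0],[1,[0.04,0,0.06],0]]'
python3 d.py 0.461 0.3327 0.018 77.4
```

```text
time_s: 1.9
position: [0.4373, 0.2451, 0.2136]
orientation: [2.455, 1.959, 0.001]
ft_force: [1.2, -0.5, -0.5]
width: 0.0943
grasp_force: 0.0
time_s: 2.3
position: [0.4457, 0.2815, 0.1534]
orientation: [-2.456, -1.959, 0.002]
ft_force: [-0.1, 0.7, 0.1]
width: 0.094
grasp_force: 0.0
shift [0.0535 0.0036 0.1353] turn -0.26 pos [0.4457 0.2815 0.1534] alpha 77.14 w 0.094 ft [-0.1  0.7  0.1] g 0.0 t 2.3
```

```bash
python3 -m creep '[[1,[0.05,0.004,0.01],0],[1,[0.054,0.004,0.05],0],[1,[0.054,0.004,0.08],0],[1,[0.054,0.004,0.08],0],[1,[0.054,0.004,0.08],0]]'
python3 d.py 0.461 0.3327 0.018 77.4
python3 - <<'E'
from m import *
a=cv2.resize(T["pixels"][180:290,150:300,::-1],None,fx=4,fy=4); b=cv2.resize(S["pixels"][200:310,190:340,::-1],None,fx=4,fy=4)
cv2.imwrite("pics/pre.png",cv2.resize(np.hstack([a,b]),(800,293)))
E
```

```text
time_s: 2.8
position: [0.4631, 0.3332, 0.0752]
orientation: [2.457, 1.957, 0.003]
ft_force: [0.0, 0.2, 0.9]
width: 0.0942
grasp_force: 0.0
shift [-0.0011 -0.002   0.0572] turn -0.34 pos [0.4631 0.3332 0.0752] alpha 77.06 w 0.0942 ft [0.  0.2 0.9] g 0.0 t 2.8
```

View pics/pre.png

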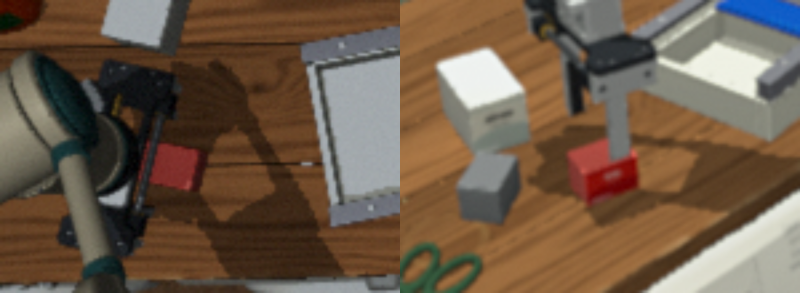

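The gripper straddles the red carton, at about (210,165) in the left crop, and the near finger is just in front of it. I'll descend and close.

```bash
python3 -m creep '[[1,[-0.001,-0.002,0.03],0],[1,[-0.001,-0.002,0.056],0],[1,[-0.001,-0.002,0.057],0],[0.3,[-0.001,-0.002,0.057],0],[0.2,[-0.001,-0.002,0.057],0],[0.2,[-0.001,-0.002,0.057],0],[0.2,[-0.001,-0.002,0.057],0],[0.2,[-0.001,-0.002,0.057],0]]' 20
python3 -m creep '[[0.2,[0,0,0],0],[0.2,[0,0,0],0],[0.2,[0,0,0],0]]'
python3 d.py 0.461 0.3327 0.018 77.4
```

```text
time_s: 3.7
position: [0.4602, 0.3332, 0.0171]
orientation: [2.456, 1.959, 0.002]
ft_force: [0.0, -0.5, -0.7]
width: 0.0572
grasp_force: 0.0
time_s: 4.0
position: [0.4604, 0.3331, 0.0167]
orientation: [2.456, 1.958, 0.001]
ft_force: [0.7, -1.1, 2.9]
width: 0.0471
grasp_force: 20.0
shift [-0.0003  0.0007 -0.0013] turn -0.25 pos [0.4604 0.3331 0.0167] alpha 77.15 w 0.0471 ft [ 0.7 -1.1  2.9] g 20.0 t 4.0
```

```bash
python3 -m creep '[[0.2,[0,0,-0.03],0],[0.2,[0,0,-0.08],0],[0.2,[0,0,-0.13],0],[0.2,[0,0,-0.14],0]]'
python3 d.py 0.5006 0.0973 0.157 99.9
```

```text
time_s: 4.4
position: [0.4626, 0.3349, 0.162]
orientation: [2.455, 1.958, 0.016]
ft_force: [1.1, 0.8, -0.8]
width: 0.0474
grasp_force: 20.0
shift [-0.2232  0.0899  0.0041] turn -22.76 pos [0.4626 0.3349 0.162 ] alpha 77.14 w 0.0474 ft [ 1.1  0.8 -0.8] g 20.0 t 4.4
```

```bash
python3 -m creep '[[0.2,[-0.223,0.09,0],-22.8],[0.2,[-0.223,0.09,0],-22.8],[0.2,[-0.223,0.09,0],-22.8],[0.2,[-0.223,0.09,0],-22.8],[0.2,[-0.223,0.09,0],-22.8],[0.2,[-0.223,0.09,0],-22.8],[0.2,[-0.223,0.09,0],-22.8],[0.2,[-0.223,0.09,0],-22.8]]'
python3 d.py 0.5006 0.0973 0.0225 99.9
```

```text
time_s: 5.2
position: [0.4972, 0.0965, 0.1557]
orientation: [-2.019, -2.404, 0.001]
ft_force: [0.7, 0.7, -0.3]
width: 0.0472
grasp_force: 20.0
shift [1.000e-04 3.700e-03 1.332e-01] turn 0.06 pos [0.4972 0.0965 0.1557] alpha 99.96 w 0.0472 ft [ 0.7  0.7 -0.3] g 20.0 t 5.2
```

```bash
python3 -m creep '[[0.2,[0,0.003,0.04],0],[0.2,[0,0.003,0.08],0],[0.2,[0,0.003,0.11],0],[0.2,[0,0.003,0.125],0],[0.2,[0,0.003,0.13],0],[0.2,[0,0.003,0.13],0],[0.2,[0,0.003,0.13],0]]'
python3 d.py 0.5006 0.0973 0.0215 99.9
```

```text
time_s: 5.9
position: [0.5017, 0.097, 0.0272]
orientation: [2.018, 2.406, 0.002]
ft_force: [-0.3, 1.0, -1.3]
width: 0.0473
grasp_force: 20.0
shift [ 0.0005 -0.001   0.0057] turn 0.11 pos [0.5017 0.097  0.0272] alpha 100.01 w 0.0473 ft [-0.3  1.  -1.3] g 20.0 t 5.9
```

```bash
python3 -m creep '[[0.2,[0,0,0.003],0],[0.2,[0,0,0.005],0],[0.2,[0,0,0.006],0],[0.2,[0,0,0.006],0]]'
python3 d.py 0.5006 0.0973 0.0215 99.9
```

```text
time_s: 6.3
position: [0.5012, 0.096, 0.0207]
orientation: [2.021, 2.405, 0.001]
ft_force: [-0.7, -0.2, 0.0]
width: 0.0473
grasp_force: 20.0
shift [ 0.0013 -0.0004 -0.0008] turn 0.02 pos [0.5012 0.096  0.0207] alpha 99.92 w 0.0473 ft [-0.7 -0.2  0. ] g 20.0 t 6.3
```

```bash
python3 -m creep '[[0.2,[0,0,0.001],0],[0.2,[0,0,0.0015],0],[0.2,[0,0,0.0015],0]]'
python3 -m creep '[[0.7,[0,0,0.001],0],[0.7,[0,0,0.001],0],[0.7,[0,0,0.001],0],[0.7,[0,0,-0.03],0],[0.7,[0,0,-0.08],0],[0.7,[0,0,-0.13],0],[0.7,[0,0,-0.16],0],[0.7,[0,0,-0.16],0]]'
python3 d.py 0.5256 -0.038 0.16 9.9
python3 - <<'E'
from m import *
S2=S
a=cv2.resize(T["pixels"][165:275,230:400,::-1],None,fx=2.35,fy=2.35); b=cv2.resize(S["pixels"][165:275,250:420,::-1],None,fx=2.35,fy=2.35)
cv2.imwrite("pics/placed.png",np.hstack([a,b]))
E
```

```text
time_s: 6.6
position: [0.5012, 0.096, 0.0207]
orientation: [2.021, 2.405, 0.001]
ft_force: [-2.7, 0.0, 12.3]
width: 0.0475
grasp_force: 20.0
time_s: 7.4
position: [0.5042, 0.0963, 0.1835]
orientation: [2.016, 2.4, 0.011]
ft_force: [0.6, 0.2, -0.9]
width: 0.0656
grasp_force: 0.0
shift [-0.1359 -0.0023  0.0237] turn 90.04 pos [0.5042 0.0963 0.1835] alpha 99.94 w 0.0656 ft [ 0.6  0.2 -0.9] g 0.0 t 7.4
```

View pics/placed.png

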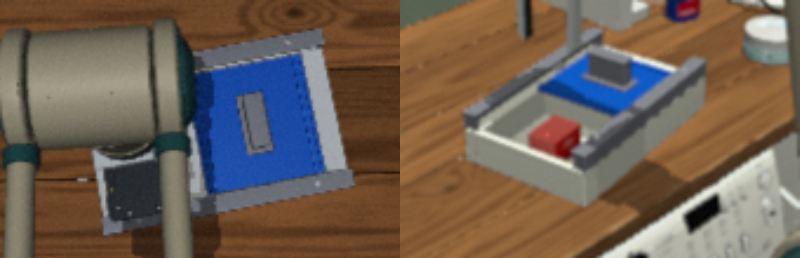

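The carton stands upright in the bay, at about (555,135) in the right crop. I'll turn by 90° and go to the lid handle.

```bash
python3 -m creep '[[0.7,[-0.135,-0.002,0.02],90],[0.7,[-0.135,-0.002,0.02],90],[0.7,[-0.135,-0.002,0.02],90],[0.7,[-0.135,-0.002,0.02],90],[0.7,[-0.135,-0.002,0.02],90],[0.7,[-0.135,-0.002,0.02],90],[0.7,[-0.135,-0.002,0.02],90],[0.7,[-0.135,-0.002,0.02],90]]'
python3 -m creep '[[0.7,[0,0,0],8],[0.7,[0,0,0],16],[0.7,[0,0,0],21.3],[0.7,[0,0,0],21.3],[0.7,[0,0,0],21.3]]'
python3 d.py 0.524 -0.0366 0.073 9.9
python3 - <<'E'
import sys
from m import *
print(observe()["qpos"].round(2))
E
```

```text
time_s: 8.3
position: [0.5205, -0.037, 0.1561]
orientation: [-3.026, -0.834, 0.008]
ft_force: [-0.6, 0.2, -0.8]
width: 0.0657
grasp_force: 0.0
time_s: 8.8
position: [0.5211, -0.037, 0.1572]
orientation: [-3.129, -0.273, 0.005]
ft_force: [-0.6, 0.3, 0.8]
width: 0.0658
grasp_force: 0.0
shift [0.0032 0.0002 0.0842] turn 0.09 pos [ 0.5211 -0.037   0.1572] alpha 9.99 w 0.0658 ft [-0.6  0.3  0.8] g 0.0 t 8.8
[-0.2   0.24  1.7  -0.    1.2   1.19]
```

```bash
python3 -m creep '[[0.7,[0.003,0,0.03],0],[0.7,[0.003,0,0.06],0],[0.7,[0.003,0,0.08],0],[0.7,[0.003,0,0.083],0],[0.7,[0.003,0,0.083],0]]'
python3 -m creep '[[0.25,[0,0,0],0],[0.1,[0,0,0],0],[0.1,[0,0,0],0],[0.1,[0,0,0],0],[0.1,[0,0,0],0],[0.1,[0,0,0],0],[0.1,[0,0,0],0],[0.1,[0,0,0],0]]' 30
python3 d.py 0.524 -0.0366 0.073 9.9
```

```text
time_s: 9.4
position: [0.525, -0.0367, 0.0756]
orientation: [-3.13, -0.271, 0.002]
ft_force: [1.3, 0.9, -0.0]
width: 0.0659
grasp_force: 0.0
time_s: 10.2
position: [0.5255, -0.0371, 0.0763]
orientation: [3.129, 0.271, 0.001]
ft_force: [-0.8, -2.0, 3.4]
width: 0.0236
grasp_force: 30.0
shift [-0.0014 -0.0007  0.0033] turn -0.01 pos [ 0.5255 -0.0371  0.0763] alpha 9.89 w 0.0236 ft [-0.8 -2.   3.4] g 30.0 t 10.2
```

```bash
python3 -m creep '[[0.4,[0,0,0],0],[0.4,[0,0,0.003],0],[0.4,[0,0,0.0045],0],[0.1,[0,0,0.0045],0],[0.1,[0,0,0.0045],0],[0.1,[0,0,0.0045],0],[0.1,[0,0,0.0045],0]]' 30
python3 d.py 0.524 -0.0366 0.073 9.9
```

```text
time_s: 10.9
position: [0.525, -0.0367, 0.0712]
orientation: [-3.13, -0.271, 0.001]
ft_force: [-0.2, 0.6, -1.7]
width: 0.0236
grasp_force: 30.0
shift [-0.001  -0.0003 -0.0018] turn -0.02 pos [ 0.525  -0.0367  0.0712] alpha 9.88 w 0.0236 ft [-0.2  0.6 -1.7] g 30.0 t 10.9
```

```bash
cat > chk.py <<'E'
# chk.py limit : prints lid slide value estimate & chest-frame forces, fails when the push exceeds the limit
import sys,numpy as np
from plant import observe
o=observe(); p=o["position"]; y=np.array([-.172,.985]); s=(p[:2]-[.5152,.0136])@y; f=o["ft_force"]; fy=f[:2]@y
print("d=%.4f z=%.4f fy=%.1f fx=%.1f fz=%.1f w=%.4f t=%.1f"%(.075-s,p[2],fy,f[0]*.985+f[1]*.172,f[2],o["width"],o["time_s"]))
sys.exit(abs(fy)>float(sys.argv[1]))
E
q(){ python3 chk.py 7; }
python3 chk.py 9
(python3 -m creep '[[0.1,[0,-0.001,0],0],[0.1,[0,-0.002,0],0]]' >/dev/null && q && 
python3 -m creep '[[0.1,[0,-0.001,0],0],[0.1,[0,-0.002,0],0]]' >/dev/null && q && 
python3 -m creep '[[0.1,[0,-0.001,0],0],[0.1,[0,-0.002,0],0]]' >/dev/null && q && 
python3 -m creep '[[0.1,[0,-0.001,0],0],[0.1,[0,-0.002,0],0]]' >/dev/null && q )
```

```text
d=0.1262 z=0.0712 fy=0.6 fx=-0.1 fz=-1.7 w=0.0236 t=10.9
d=0.1245 z=0.0713 fy=-1.1 fx=0.1 fz=-3.0 w=0.0236 t=11.1False
False
```

```bash
sed -i 's/sys.exit(\(.*\))$/sys.exit(int(\1))/' chk.py
q(){ python3 chk.py 7; }
python3 -m creep '[[0.1,[0,-0.001,0],0],[0.1,[0,-0.002,0],0]]' >/dev/null && q && 
python3 -m creep '[[0.1,[0,-0.001,0],0],[0.1,[0,-0.002,0],0]]' >/dev/null && q && 
python3 -m creep '[[0.1,[0,-0.001,0],0],[0.1,[0,-0.002,0],0]]' >/dev/null && q && 
python3 -m creep '[[0.1,[0,-0.001,0],0],[0.1,[0,-0.002,0],0]]' >/dev/null && q && 
python3 -m creep '[[0.1,[0,-0.001,0],0],[0.1,[0,-0.002,0],0]]' >/dev/null && q && 
python3 -m creep '[[0.1,[0,-0.001,0],0],[0.1,[0,-0.002,0],0]]' >/dev/null && q && 
python3 -m creep '[[0.1,[0,-0.001,0],0],[0.1,[0,-0.002,0],0]]' >/dev/null && q && 
python3 -m creep '[[0.1,[0,-0.001,0],0],[0.1,[0,-0.002,0],0]]' >/dev/null && q && 
python3 -m creep '[[0.1,[0,-0.001,0],0],[0.1,[0,-0.002,0],0]]' >/dev/null && q && 
python3 -m creep '[[0.1,[0,-0.001,0],0],[0.1,[0,-0.002,0],0]]' >/dev/null && q && 
python3 -m creep '[[0.1,[0,-0.001,0],0],[0.1,[0,-0.002,0],0]]' >/dev/null && q && 
python3 -m creep '[[0.1,[0,-0.001,0],0],[0.1,[0,-0.002,0],0]]' >/dev/null && q && 
python3 -m creep '[[0.1,[0,-0.001,0],0],[0.1,[0,-0.002,0],0]]' >/dev/null && q && 
python3 -m creep '[[0.1,[0,-0.001,0],0],[0.1,[0,-0.002,0],0]]' >/dev/null && q
```

```text
d=0.1223 z=0.0713 fy=-2.1 fx=0.1 fz=-3.1 w=0.0231 t=11.3
d=0.1202 z=0.0714 fy=-1.6 fx=-0.3 fz=-3.2 w=0.0234 t=11.5
d=0.1182 z=0.0714 fy=-1.2 fx=1.1 fz=-3.8 w=0.0233 t=11.7
d=0.1162 z=0.0714 fy=-2.5 fx=-0.4 fz=-4.5 w=0.0239 t=11.9
d=0.1142 z=0.0714 fy=-1.5 fx=-0.9 fz=-3.3 w=0.0238 t=12.1
d=0.1122 z=0.0714 fy=-2.4 fx=-0.8 fz=-2.2 w=0.0236 t=12.3
d=0.1102 z=0.0715 fy=-1.5 fx=-0.5 fz=-3.8 w=0.0232 t=12.5
d=0.1082 z=0.0714 fy=-1.1 fx=-0.6 fz=-3.0 w=0.0238 t=12.7
d=0.1062 z=0.0714 fy=-1.9 fx=-0.4 fz=-3.0 w=0.0235 t=12.9
d=0.1042 z=0.0714 fy=-2.3 fx=0.5 fz=-2.8 w=0.0236 t=13.1
d=0.1022 z=0.0714 fy=-1.6 fx=-0.4 fz=-2.7 w=0.0233 t=13.3
d=0.1002 z=0.0714 fy=-1.7 fx=-0.4 fz=-3.2 w=0.0237 t=13.5
d=0.0982 z=0.0714 fy=-1.7 fx=-1.0 fz=-2.8 w=0.0233 t=13.7
d=0.0962 z=0.0714 fy=-1.7 fx=-0.7 fz=-3.3 w=0.0236 t=13.9
```

```bash
q(){ python3 chk.py 7; }
python3 -m creep '[[0.1,[0,-0.001,0.0005],0],[0.1,[0,-0.002,0.0005],0]]' >/dev/null && q && 
python3 -m creep '[[0.1,[0,-0.001,0],0],[0.1,[0,-0.002,0],0]]' >/dev/null && q && 
python3 -m creep '[[0.1,[0,-0.001,0],0],[0.1,[0,-0.002,0],0]]' >/dev/null && q && 
python3 -m creep '[[0.1,[0,-0.001,0],0],[0.1,[0,-0.002,0],0]]' >/dev/null && q && 
python3 -m creep '[[0.1,[0,-0.001,0],0],[0.1,[0,-0.002,0],0]]' >/dev/null && q && 
python3 -m creep '[[0.1,[0,-0.001,0],0],[0.1,[0,-0.002,0],0]]' >/dev/null && q && 
python3 -m creep '[[0.1,[0,-0.001,0],0],[0.1,[0,-0.002,0],0]]' >/dev/null && q && 
python3 -m creep '[[0.1,[0,-0.001,0],0],[0.1,[0,-0.002,0],0]]' >/dev/null && q && 
python3 -m creep '[[0.1,[0,-0.001,0],0],[0.1,[0,-0.002,0],0]]' >/dev/null && q && 
python3 -m creep '[[0.1,[0,-0.001,0],0],[0.1,[0,-0.002,0],0]]' >/dev/null && q && 
python3 -m creep '[[0.1,[0,-0.001,0],0],[0.1,[0,-0.002,0],0]]' >/dev/null && q && 
python3 -m creep '[[0.1,[0,-0.001,0],0],[0.1,[0,-0.002,0],0]]' >/dev/null && q && 
python3 -m creep '[[0.1,[0,-0.001,0],0],[0.1,[0,-0.002,0],0]]' >/dev/null && q && 
python3 -m creep '[[0.1,[0,-0.001,0],0],[0.1,[0,-0.002,0],0]]' >/dev/null && q && 
python3 -m creep '[[0.1,[0,-0.001,0],0],[0.1,[0,-0.002,0],0]]' >/dev/null && q && 
python3 -m creep '[[0.1,[0,-0.001,0],0],[0.1,[0,-0.002,0],0]]' >/dev/null && q && 
python3 -m creep '[[0.1,[0,-0.001,0],0],[0.1,[0,-0.002,0],0]]' >/dev/null && q && 
python3 -m creep '[[0.1,[0,-0.001,0],0],[0.1,[0,-0.002,0],0]]' >/dev/null && q
```

```text
d=0.0943 z=0.0712 fy=-2.1 fx=-0.9 fz=-0.9 w=0.0233 t=14.1
d=0.0923 z=0.0712 fy=-1.1 fx=-2.0 fz=0.7 w=0.0230 t=14.3
d=0.0902 z=0.0712 fy=-0.3 fx=-3.0 fz=2.1 w=0.0234 t=14.5
d=0.0882 z=0.0712 fy=-2.1 fx=-2.8 fz=2.1 w=0.0236 t=14.7
d=0.0864 z=0.0711 fy=-3.0 fx=-3.1 fz=3.3 w=0.0234 t=14.9
d=0.0859 z=0.0711 fy=-7.1 fx=-3.7 fz=2.2 w=0.0237 t=15.1
```

The lid has met the stop at about d = 0.086. I'll back off slightly, then lift.

```bash
python3 -m creep '[[0.1,[-0.0005,0.0015,0],0],[0.1,[-0.0005,0.0025,0],0],[0.1,[-0.0005,0.0025,0],0]]' >/dev/null; python3 chk.py 7
python3 -m creep '[[0.1,[0,0,-0.002],0],[0.1,[0,0,-0.004],0],[0.1,[0,0,-0.0045],0],[0.1,[0,0,-0.0045],0]]' >/dev/null; python3 chk.py 7
```

```text
d=0.0865 z=0.0712 fy=0.2 fx=-1.6 fz=5.7 w=0.0236 t=15.4
d=0.0866 z=0.0753 fy=0.1 fx=1.0 fz=-3.6 w=0.0234 t=15.8
```

```bash
python3 -m creep '[[0.1,[0,0,-0.002],0],[0.1,[0,0,-0.004],0],[0.1,[0,0,-0.005],0],[0.1,[0,0,-0.005],0]]' >/dev/null; python3 chk.py 7 &&
for i in 1; do python3 -m creep '[[0.1,[0,-0.001,0],0],[0.1,[0,-0.002,0],0]]' >/dev/null; python3 chk.py 6; done &&
python3 -m creep '[[0.1,[0,-0.001,0],0],[0.1,[0,-0.002,0],0]]' >/dev/null && python3 chk.py 6 &&
python3 -m creep '[[0.1,[0,-0.001,0],0],[0.1,[0,-0.002,0],0]]' >/dev/null && python3 chk.py 6 &&
python3 -m creep '[[0.1,[0,-0.001,0],0],[0.1,[0,-0.002,0],0]]' >/dev/null && python3 chk.py 6
```

```text
d=0.0866 z=0.0808 fy=0.4 fx=3.3 fz=-2.9 w=0.0233 t=16.2
d=0.0853 z=0.0806 fy=-1.6 fx=1.6 fz=-3.2 w=0.0237 t=16.4
d=0.0830 z=0.0806 fy=-1.6 fx=2.4 fz=-2.9 w=0.0234 t=16.6
d=0.0808 z=0.0806 fy=-0.7 fx=3.0 fz=-1.9 w=0.0234 t=16.8
d=0.0788 z=0.0806 fy=-0.9 fx=3.6 fz=-2.3 w=0.0239 t=17.0
```

```bash
q(){ python3 chk.py 6; }
python3 -m creep '[[0.1,[0.0004,-0.001,0],0],[0.1,[0.0004,-0.002,0],0],[0.1,[0.0004,-0.003,0],0],[0.1,[0.0004,-0.004,0],0]]' >/dev/null && q &&
python3 -m creep '[[0.1,[0,-0.001,0],0],[0.1,[0,-0.002,0],0],[0.1,[0,-0.003,0],0],[0.1,[0,-0.004,0],0]]' >/dev/null && q &&
python3 -m creep '[[0.1,[0,-0.001,0],0],[0.1,[0,-0.002,0],0],[0.1,[0,-0.003,0],0],[0.1,[0,-0.004,0],0]]' >/dev/null && q &&
python3 -m creep '[[0.1,[0,-0.001,0],0],[0.1,[0,-0.002,0],0],[0.1,[0,-0.003,0],0],[0.1,[0,-0.0035,0],0],[0.1,[0,-0.0035,0],0]]' >/dev/null && q
```

```text
d=0.0747 z=0.0804 fy=-1.7 fx=2.5 fz=-3.4 w=0.0231 t=17.4
d=0.0707 z=0.0804 fy=-1.6 fx=3.5 fz=-3.3 w=0.0236 t=17.8
d=0.0667 z=0.0804 fy=-1.8 fx=2.7 fz=-3.9 w=0.0235 t=18.2
d=0.0631 z=0.0804 fy=-0.8 fx=2.9 fz=-3.1 w=0.0236 t=18.7
```

Now at 23 mm past the halt, so I'll let it down gently.

```bash
q(){ python3 chk.py 6; }
python3 -m creep '[[0.1,[0,0,0.001],0],[0.1,[0,0,0.002],0],[0.1,[0,0,0.003],0],[0.1,[0,0,0.003],0]]' >/dev/null && q &&
python3 -m creep '[[0.1,[0,0,0.001],0],[0.1,[0,0,0.002],0],[0.1,[0,0,0.003],0],[0.1,[0,0,0.003],0]]' >/dev/null && q &&
python3 -m creep '[[0.1,[0,0,0.001],0],[0.1,[0,0,0.002],0],[0.1,[0,0,0.003],0],[0.1,[0,0,0.003],0]]' >/dev/null && q
```

```text
d=0.0631 z=0.0773 fy=-0.8 fx=3.3 fz=-2.9 w=0.0233 t=19.1
d=0.0632 z=0.0743 fy=0.6 fx=2.7 fz=-3.2 w=0.0232 t=19.5
d=0.0631 z=0.0713 fy=1.0 fx=3.3 fz=-3.6 w=0.0235 t=19.9
```

```bash
q(){ python3 chk.py 6; }
python3 -m creep '[[0.1,[0,0,0.0005],0],[0.1,[0,0,0.0005],0]]' >/dev/null && q &&
python3 -m creep '[[0.1,[0,0,0.0003],0],[0.1,[0,0,0.0003],0]]' >/dev/null && q
```

```text
d=0.0632 z=0.0712 fy=1.1 fx=2.7 fz=-0.4 w=0.0231 t=20.1
d=0.0633 z=0.0711 fy=1.6 fx=1.7 fz=4.2 w=0.0235 t=20.3
```

```bash
q(){ python3 chk.py 8; }
python3 -m creep '[[0.1,[0,-0.001,0],0],[0.1,[0,-0.002,0],0]]' >/dev/null && q &&
python3 -m creep '[[0.1,[0,-0.001,0],0],[0.1,[0,-0.002,0],0]]' >/dev/null && q &&
python3 -m creep '[[0.1,[0,-0.001,0],0],[0.1,[0,-0.002,0],0]]' >/dev/null && q &&
python3 -m creep '[[0.1,[0,-0.0015,0],0],[0.1,[0,-0.003,0],0]]' >/dev/null && q &&
python3 -m creep '[[0.1,[0,-0.0015,0],0],[0.1,[0,-0.003,0],0]]' >/dev/null && q &&
python3 -m creep '[[0.1,[0,-0.0015,0],0],[0.1,[0,-0.003,0],0]]' >/dev/null && q &&
python3 -m creep '[[0.1,[0,-0.0015,0],0],[0.1,[0,-0.003,0],0]]' >/dev/null && q &&
python3 -m creep '[[0.1,[0,-0.0015,0],0],[0.1,[0,-0.003,0],0]]' >/dev/null && q &&
python3 -m creep '[[0.1,[0,-0.0015,0],0],[0.1,[0,-0.003,0],0]]' >/dev/null && q &&
python3 -m creep '[[0.1,[0,-0.0015,0],0],[0.1,[0,-0.003,0],0]]' >/dev/null && q &&
python3 -m creep '[[0.1,[0,-0.0015,0],0],[0.1,[0,-0.003,0],0]]' >/dev/null && q
```

```text
d=0.0621 z=0.0711 fy=-2.1 fx=-0.1 fz=5.4 w=0.0235 t=20.5
d=0.0599 z=0.0711 fy=-1.3 fx=0.8 fz=5.5 w=0.0235 t=20.7
d=0.0579 z=0.0711 fy=-0.7 fx=0.0 fz=5.3 w=0.0234 t=20.9
d=0.0549 z=0.0711 fy=-1.0 fx=-0.3 fz=5.0 w=0.0234 t=21.1
d=0.0519 z=0.0711 fy=-1.4 fx=0.5 fz=5.0 w=0.0233 t=21.3
d=0.0489 z=0.0711 fy=-1.4 fx=1.1 fz=6.3 w=0.0233 t=21.5
d=0.0459 z=0.0711 fy=-1.8 fx=0.8 fz=5.7 w=0.0235 t=21.7
d=0.0429 z=0.0711 fy=-2.3 fx=0.6 fz=5.5 w=0.0235 t=21.9
d=0.0399 z=0.0711 fy=-2.2 fx=-0.3 fz=4.8 w=0.0231 t=22.1
d=0.0369 z=0.0711 fy=-2.1 fx=0.3 fz=6.0 w=0.0233 t=22.3
d=0.0339 z=0.0711 fy=-2.1 fx=0.8 fz=5.0 w=0.0231 t=22.5
```

```bash
q(){ python3 chk.py 8; }
python3 -m creep '[[0.1,[0,-0.0015,-0.0003],0],[0.1,[0,-0.003,-0.0003],0]]' >/dev/null && q &&
python3 -m creep '[[0.1,[0,-0.0015,0],0],[0.1,[0,-0.003,0],0]]' >/dev/null && q &&
python3 -m creep '[[0.1,[0,-0.0015,0],0],[0.1,[0,-0.003,0],0]]' >/dev/null && q &&
python3 -m creep '[[0.1,[0,-0.0015,0],0],[0.1,[0,-0.003,0],0]]' >/dev/null && q &&
python3 -m creep '[[0.1,[0,-0.0015,0],0],[0.1,[0,-0.003,0],0]]' >/dev/null && q &&
python3 -m creep '[[0.1,[0,-0.0015,0],0],[0.1,[0,-0.003,0],0]]' >/dev/null && q &&
python3 -m creep '[[0.1,[0,-0.0015,0],0],[0.1,[0,-0.003,0],0]]' >/dev/null && q &&
python3 -m creep '[[0.1,[0,-0.0015,0],0],[0.1,[0,-0.003,0],0]]' >/dev/null && q &&
python3 -m creep '[[0.1,[0,-0.001,0],0],[0.1,[0,-0.002,0],0]]' >/dev/null && q &&
python3 -m creep '[[0.1,[0,-0.001,0],0],[0.1,[0,-0.002,0],0]]' >/dev/null && q &&
python3 -m creep '[[0.1,[0,-0.001,0],0],[0.1,[0,-0.002,0],0]]' >/dev/null && q &&
python3 -m creep '[[0.1,[0,-0.001,0],0],[0.1,[0,-0.002,0],0]]' >/dev/null && q &&
python3 -m creep '[[0.1,[0,-0.001,0],0],[0.1,[0,-0.002,0],0]]' >/dev/null && q &&
python3 -m creep '[[0.1,[0,-0.001,0],0],[0.1,[0,-0.002,0],0]]' >/dev/null && q
```

```text
d=0.0306 z=0.0712 fy=-1.8 fx=0.2 fz=4.8 w=0.0233 t=22.7
d=0.0274 z=0.0711 fy=-1.6 fx=0.6 fz=5.8 w=0.0236 t=22.9
d=0.0243 z=0.0711 fy=-1.8 fx=0.9 fz=5.2 w=0.0237 t=23.1
d=0.0213 z=0.0711 fy=-1.8 fx=0.3 fz=5.7 w=0.0235 t=23.3
d=0.0183 z=0.0711 fy=-0.9 fx=1.7 fz=5.9 w=0.0236 t=23.5
d=0.0153 z=0.0711 fy=-1.6 fx=0.7 fz=4.5 w=0.0237 t=23.7
d=0.0123 z=0.0711 fy=-1.1 fx=0.5 fz=6.0 w=0.0231 t=23.9
d=0.0093 z=0.0711 fy=-1.2 fx=0.8 fz=4.7 w=0.0232 t=24.1
d=0.0073 z=0.0711 fy=-1.6 fx=1.8 fz=5.1 w=0.0237 t=24.3
d=0.0053 z=0.0711 fy=-1.8 fx=-0.0 fz=5.3 w=0.0232 t=24.5
d=0.0033 z=0.0711 fy=-1.6 fx=0.8 fz=4.5 w=0.0233 t=24.7
d=0.0024 z=0.0711 fy=-6.9 fx=0.5 fz=5.3 w=0.0234 t=24.9
d=0.0024 z=0.0711 fy=-13.7 fx=0.7 fz=5.1 w=0.0236 t=25.1
```

The lid is against its firm end. I'll press a bit more, then let go and retreat.

```bash
python3 -m creep '[[0.1,[0,-0.001,0],0],[0.1,[0,-0.001,0],0],[0.1,[0,-0.001,0],0]]' >/dev/null; python3 chk.py 40
python3 -m creep '[[0.1,[0,0.002,0],0],[0.6,[0,0.003,0],0],[0.6,[0,0.003,0],0],[0.6,[0,0.003,0],0],[0.6,[0,0.003,0],0],[0.6,[0,0.003,-0.03],0],[0.6,[0,0.003,-0.07],0],[0.6,[0,0.003,-0.11],0]]' >/dev/null; python3 chk.py 8
python3 -m creep '[[0.6,[-0.03,0.05,-0.03],0],[0.6,[-0.05,0.1,-0.03],0],[0.6,[-0.05,0.15,-0.03],0],[0.6,[-0.05,0.2,-0.03],0],[0.6,[-0.05,0.25,-0.03],0],[0.6,[-0.05,0.25,-0.03],0]]'
python3 - <<'E'
from m import *
a=cv2.resize(T["pixels"][165:275,230:400,::-1],None,fx=2.35,fy=2.35); b=cv2.resize(S["pixels"][165:275,250:420,::-1],None,fx=2.35,fy=2.35)
cv2.imwrite("pics/end.png",np.hstack([a,b]))
c=np.array([.5152,.0136]);a=.173;Rm=np.array([[np.cos(a),-np.sin(a)],[np.sin(a),np.cos(a)]])
V,U=np.nonzero(biggest(blue(T),(300,222)))
L=np.array([(unproj(T,(u,v),.06)[:2]-c)@Rm for u,v in zip(U,V)]);k=abs(L[:,0])<.05
print("lid y edges",np.percentile(L[k,1],[1,99]))
E
```

```text
d=0.0024 z=0.0711 fy=-13.3 fx=1.2 fz=3.7 w=0.0236 t=25.4
d=0.0008 z=0.1815 fy=-0.2 fx=0.8 fz=-0.4 w=0.0564 t=26.2
time_s: 26.8
position: [0.4978, -0.1725, 0.2107]
orientation: [3.129, 0.265, 0.0]
ft_force: [-0.3, 1.2, 0.6]
width: 0.0565
grasp_force: 0.0
lid y edges [0.00093455 0.14606068]
```

View pics/end.png

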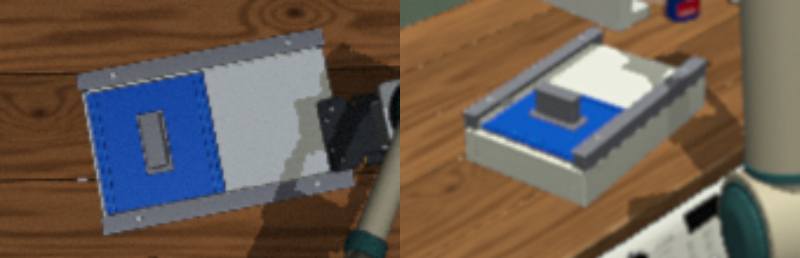

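The lid now covers the bay, from about x=85 to 225 in the left crop. It never moved back during release, and the arm is clear of everything. I'm handing in.

```bash
python3 -c "from plant import job_done;print(job_done())"
```

```text
the job is handed in; nothing more can be done
None
```

I handed the job in at about 27 s: the red carton stands upright in the bay, the lid was lifted over the stop and slid to its firm end, and the arm is clear of everything. No verdict came back.

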